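# Push the butter box home between the salt pots

### The arm

A 6-joint arm with a two-finger parallel gripper is mounted at the origin on the work surface. World frame = base frame: x ahead of the robot, y to its left, z up, the work surface at z = 0. Lengths are in m, angles in rad, forces in N, time in s.
With the tool pointing down it reaches from about 0.375 to 0.975 m from the base axis. Payload 3.8 kg.
Tool frame: the origin (TCP) lies on the mounting face of the last link; the fingertips stand 173 mm ahead of it and the grasp point (between the pads) lies 155 mm ahead of it; z points along the fingers, y is the direction in which the jaws open and shut (so a half turn about z gives the same grasp; the last joint's range is limited). The gripper opens to 85 mm and grips with 20 to 120 N. Pads are 22 mm wide; open, the fingers measure 114 mm over their backs; the gripper's body (76 mm by 85 mm) begins 54 mm behind the grasp point. The pads swing forward as they close: fully open they stand 13 mm farther back than shut.
Start: joints at [1.274, 0.264, 1.604, -0, 1.274, -0.037], TCP at [0.173, 0.652, 0.405] pointing down, gripper open.
Joint ranges: [-2.63, 2.63], [-0.94, 2.18], [0.31, 2.57], [-1.31, 4.45], [0, 2.66], [-2.55, 2.55]. Speed limits (rad/s): [2.57, 2.57, 3.14, 3.14, 3.14, 3.14].

### API

Orientations are given as a rotation vector (axis times angle).
In Python, from workcell import bot gives the robot as it stands.
- The arm moves only by the shell command python3 -m jog 'ROWS' [FORCE]. ROWS is JSON, a list that holds one entry, the list of rows, each a list of 7 numbers: the closure, from 0 (fully open) to 1 (shut), then the shift along the tool's x, y, z in cm, then the turn, a rotation vector about the tool's x, y, z in rad. A call has 1 to 12 rows; each row is the pose to reach, as a shift and turn from the pose commanded when the call began, along the tool's axes at that moment; what a row does not reach only later rows make up. A row lasts 1/8 s, in which the tool goes at most 62.5 mm and 10.7 degrees, less where a joint would pass 70% of its speed; a pose out of reach is approached as far as the arm can. A call with a gripper value outside its range is refused whole. The fingers move at their own pace and stop on an object; FORCE is the grip in N (left out, the last holds). Time passes only in rows, so rows that repeat a pose let the fingers close. It gives the time, the measured TCP pose, the force and the opening at its end, in the units of the state.
- bot.read_state(): the state, without advancing time (a new reading comes with each control period).
- bot.read_camera(name): name is "scene" or "side" or "wrist"; returns the picture (420x560x3 uint8, red, green, blue); there is no depth.
- bot.camera_model(name): a dict with "intrinsics" (3x3 intrinsics, pixels), "rvec" (rotation vector, rad) and "tvec" (3), from world to camera coordinates, as OpenCV has them. Camera axes: x right, y down, z forward; pixel columns grow to the right and rows downward; lengths in m; the calibration is good to about 2 mm. The wrist camera is an equidistant fisheye: a pixel r from the principal point sees the ray r / f radians off the axis. A picture is of the moment at which its call begins: read the wrist's pose just before it. camera_model takes no time and is no camera call; for the wrist camera it gives the pose at the moment of the call.
- bot.finish_job(): hands the job in, once; it reports no verdict.
The state is a dict: "time": time; "q": joint angles; "joint_vel": joint speeds; "joint_torque": joint torques, N m; "tool_pos": TCP position; "tcp_rot": TCP orientation; "wrist_force": force on the tool from outside, world axes, zero at the start; "torque": the same for the moment, N m; "width": opening from 0.0 (shut) to 1.0 (fully open).
Only numpy, scipy, OpenCV 4.12 (cv2) and the standard library are available. Lean on these libraries where they do the work, as an engineer would, in place of code of your own. Each camera call takes 0.05 s, during which the arm holds its last target.

### The job

Put the yellow butter box away: without picking it up, push it along the worktop with the fingers, through the narrow gap between the two green salt pots, until it stops flat against the dark wooden rail behind them. Leave the mug, egg cup and pepper mill where they stand, and take the hand away at the end.

Things in the scene. Friction and masses are not known exactly. Their poses are not given: they have to be found in the camera images.
- butter: loose mustard-yellow closed box with a pale wooden inlay in its flat top; 100 mm along its x, 92 along y, 48 high; 0.35-0.7 kg, slides on the worktop. Origin: centre of underside. Starts before the pots, up to 50 mm off the gap's line, turned up to 0.45 rad. Goes through with its x axis along the gap's x (92 mm side across the gap); a half turn makes no difference.
- corner: fixed; origin on the worktop midway between two round green salt pots with cork tops, 84 mm wide, 45 high, centred at y = +-91.5 mm: gap 99 mm. +x: way through the gap (mostly to the robot's left). Dark wooden rail across the way: near face at x = 140 mm, 20 thick, 30 high, 180 long. Box home: centre at x = 90 mm, y about 0, square to these axes. Place and angle vary.
- mug: bystander: cream mug, 76 mm across plus a handle, 75 mm high, loose; origin centre of underside. Stands beside the pot on the corner's -y side, some 190 mm from the gap's line
- eggcup: bystander: small blue egg cup, 46 mm across, 50 mm high, loose; origin centre of underside. Stands behind the rail
- mill: bystander: dark red pepper mill, 54 mm across, 140 mm high, loose; origin centre of underside. Stands behind the rail
Not all that is in view belongs to the job. Of the things like the butter, leave any that is blue or pink; of the rest the smaller one is meant.

How it is judged:
On the way:
1. the butter box is between the two salt pots (x of butter in the frame of corner between -0.02 and 0.02 m and y of butter in the frame of corner between -0.012 and 0.012 m), for 0.05 s.
At the end, for the whole second after the job is handed in: The butter box stands flat on the worktop behind the two pots, its front within 6 mm of the rail and parallel to it within 0.08 rad, within 25 mm of the gap's centre line, at rest; mug, egg cup and mill are within 20 mm of where they stood (x of butter in the frame of corner between 0.084 and 0.096 m and y of butter in the frame of corner between -0.025 and 0.025 m and angle between the x axis of butter and the x axis of corner, either way round below 0.08 rad and height (world z) of butter below 0.005 m and angle between butter's own z axis and vertical below 0.05 rad and linear speed of butter below 0.01 m/s and distance of each of mug, eggcup, mill from where it was at the start of the episode below 0.02 m); the robot touches nothing.
It fails at once if the butter box is lifted off the worktop or tipped (height (world z) of butter above 0.012 m or angle between butter's own z axis and vertical above 0.2 rad).
It fails at once if the mug, egg cup or pepper mill is pushed away (more than 20 mm) or tipped (distance of any of mug, eggcup, mill from where it was at the start of the episode above 0.02 m or angle between any of mug, eggcup, mill's own z axis and vertical above 0.5 rad).
It also fails if it takes over 72 s, if anything falls off the work surface, if the arm or the gripper's body presses on something with over 40 N, if the wrist force passes 120 N, or if a joint passes its speed limit or range.

## Working session

There is one attempt and no reset: what is moved stays moved. The work goes in short steps, Python scripts to look and compute and a shell command to move; the robot and the scene stay as the last step left them, time stands still between calls to the robot, and variables do not carry over. Pictures are saved under pics/ and viewed, and the job is handed in when it is done.

```bash
ls; mkdir -p pics
python3 - <<'E'
from workcell import bot
import cv2
s=bot.read_state();print({k:(v if not hasattr(v,'round') else v) for k,v in s.items()})
for n in("scene","side","wrist"):
    m=bot.camera_model(n);print(n,m)
    im=bot.read_camera(n);cv2.imwrite(f"pics/{n}0.png",im[:,:,::-1])
E
```

```text
pics
{'time': 0.0, 'q': array([ 1.27410832e+00,  2.64753689e-01,  1.60543237e+00, -1.46502222e-05,
        1.27368966e+00, -3.68747136e-02]), 'joint_vel': array([ 5.06860077e-04,  5.85193164e-04, -9.69557682e-05, -1.01634789e-03,
       -1.37138761e-03,  9.65364624e-04]), 'joint_torque': array([-4.80349954e-04, -5.15138376e+01, -3.67297375e+01,  2.32328409e-05,
        1.31181080e-02,  2.08465360e-05]), 'tool_pos': array([0.17328936, 0.65200257, 0.40332969]), 'tcp_rot': array([-0.4069126 , -3.11475834,  0.00353972]), 'wrist_force': array([0.23734087, 0.81951384, 0.48724693]), 'torque': array([-0.00071385,  0.04941129,  0.02554391]), 'width': 0.9991869066043252}
scene {'intrinsics': array([[452.24926407,   0.        , 276.22510451],
       [  0.        , 452.24926407, 209.41548185],
       [  0.        ,   0.        ,   1.        ]]), 'rvec': array([ 1.037844  ,  2.19608416, -1.20151046]), 'tvec': array([ 0.37314545, -0.18225555,  1.54512039])}
side {'intrinsics': array([[406.15236323,   0.        , 275.08601888],
       [  0.        , 406.15236323, 210.00098923],
       [  0.        ,   0.        ,   1.        ]]), 'rvec': array([ 0.32523462, -2.8450017 ,  1.07498627]), 'tvec': array([0.50240648, 0.16986313, 0.81526523])}
wrist {'intrinsics': array([[325.1922621 ,   0.        , 276.1312678 ],
       [  0.        , 325.1922621 , 210.22113074],
       [  0.        ,   0.        ,   1.        ]]), 'rvec': array([-2.29633935, -1.76754556, -0.25743325]), 'tvec': array([-0.67447406, -0.03747819,  0.37932229])}
```

View pics/scene0.png

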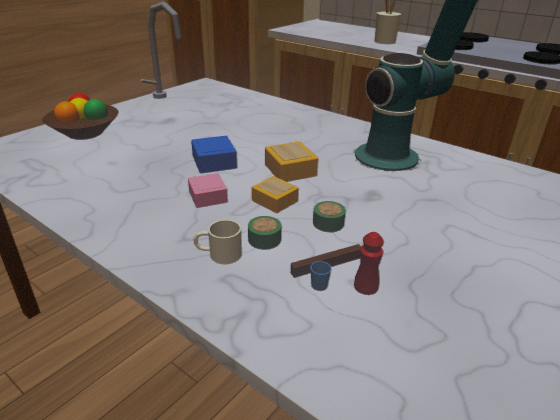

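View pics/side0.png

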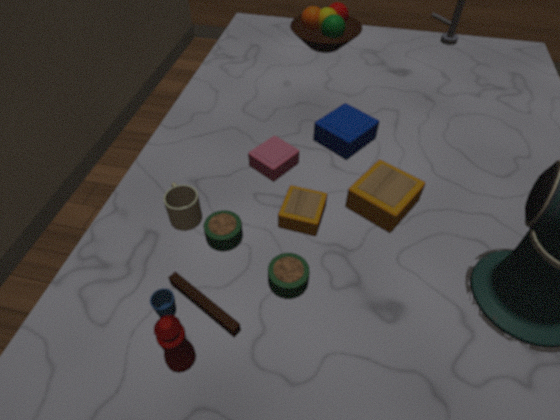

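View pics/wrist0.png

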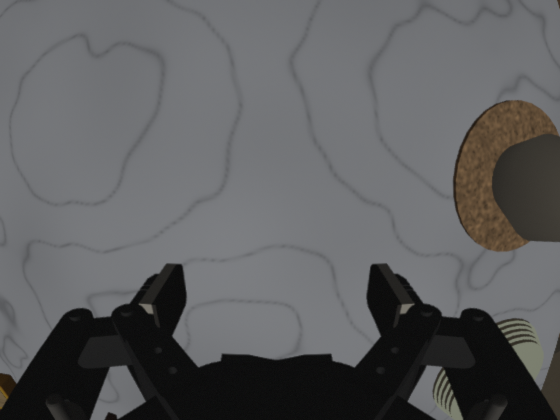

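The target is the smaller yellow box, at scene (275,193) and side (303,209). The larger one, at scene (291,160), is a decoy. The pots are at scene (265,232) and (329,215), with the rail in front of the egg cup and mill. I'll enlarge these areas.

Run:
```python
import cv2
a=cv2.imread('pics/scene0.png')[165:305,185:395];cv2.imwrite('pics/sc.png',cv2.resize(a,None,fx=3.8,fy=3.8,interpolation=cv2.INTER_CUBIC))
a=cv2.imread('pics/side0.png')[170:350,140:360];cv2.imwrite('pics/sd.png',cv2.resize(a,None,fx=3.3,fy=3.3,interpolation=cv2.INTER_CUBIC))
```

```text
(no output)
```

View pics/sc.png

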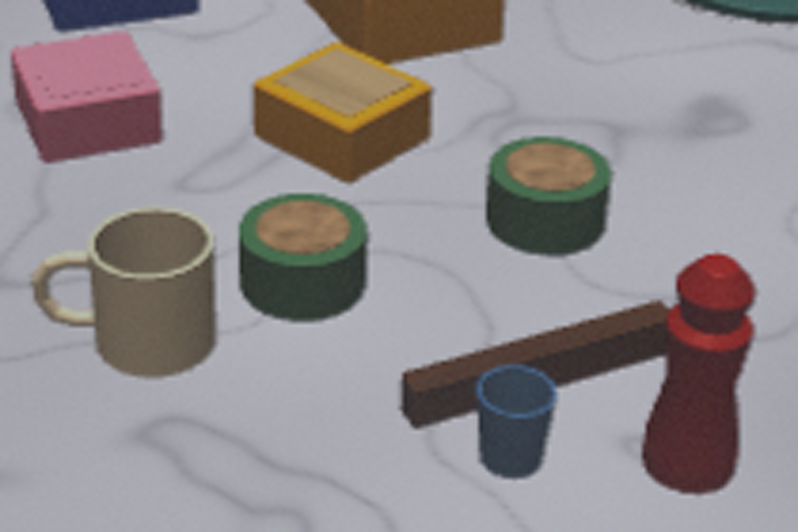

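View pics/sd.png

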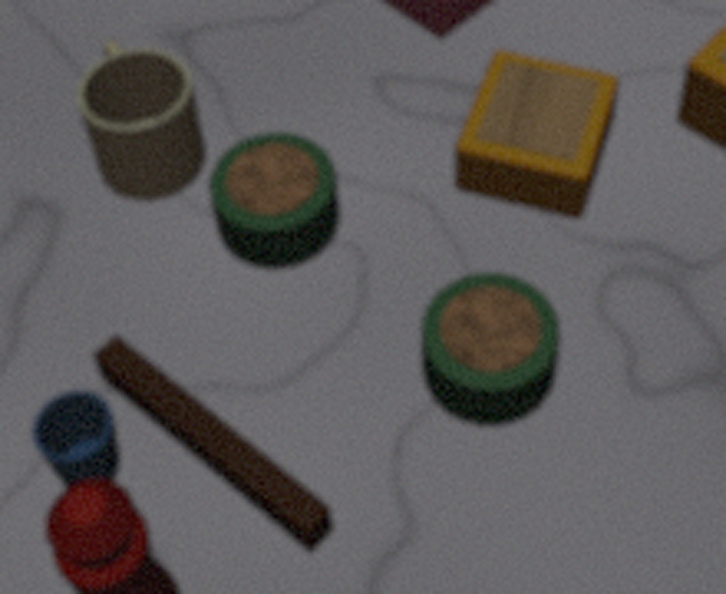

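```bash
cat > h.py <<'E'
import numpy as np, cv2
from scipy.optimize import least_squares
from workcell import bot
M={n:bot.camera_model(n) for n in("scene","side")}
def unproj(n,uv,z):
    m=M[n];K=m['intrinsics'];R=cv2.Rodrigues(m['rvec'])[0];t=m['tvec'].ravel()
    d=R.T@np.linalg.inv(K)@np.array([uv[0],uv[1],1.]);c=-R.T@t
    return (c+d*(z-c[2])/d[2])[:2]
sc=lambda p:(185+p[0]/3.8,165+p[1]/3.8)
sd=lambda p:(140+p[0]/3.3,170+p[1]/3.3)
def ptproj(n,P):
    m=M[n];return cv2.projectPoints(np.float64(P).reshape(-1,3),m['rvec'],m['tvec'],m['intrinsics'],None)[0].reshape(-1,2)
def fr(p,xy):
    c,s=np.cos(p[2]),np.sin(p[2]);return np.array([p[0]+c*xy[0]-s*xy[1],p[1]+s*xy[0]+c*xy[1]])
def rel(c,b):
    d=np.array(b[:2])-c[:2];a=c[2]
    return np.array([np.cos(a)*d[0]+np.sin(a)*d[1],-np.sin(a)*d[0]+np.cos(a)*d[1],b[2]-a])
E
python3 - <<'E'
from h import *
np.set_printoptions(precision=4,suppress=True)
for f,n,L,z in((sc,'scene',[(337,43),(256,88),(350,131),(433,88)],.048),(sd,'side',[(617,74),(497,52),(459,145),(583,165)],.048),
 (sc,'scene',[(303,229),(550,170)],.045),(sd,'side',[(274,186),(491,332)],.045),
 (sc,'scene',[(403,373),(660,302),(417,400)],.03),(sd,'side',[(118,336),(330,520),(97,352),(312,545)],.03)):
    P=np.array([unproj(n,f(p),z) for p in L]);print(n,z);print(P)
    if len(L)==4: print('c',P.mean(0),'sides',np.linalg.norm(np.roll(P,-1,0)-P,axis=1), 'ang',[np.arctan2(*(P[(i+1)%4]-P[i])[::-1]) for i in range(4)])
for n,f,p in(('mug s',sc,(153,243)),('mill top',sc,(715,262)),('egg',sc,(516,390))):
    z={'m':.075,'e':.05}[n[0]];z=.14 if 'mill' in n else z
    print(n,unproj('scene',f(p),z))
E
```

```text
scene 0.048
[[ 0.4323 -0.1409]
 [ 0.5241 -0.1418]
 [ 0.5271 -0.0518]
 [ 0.4407 -0.0439]]
c [ 0.481  -0.0946] sides [0.0919 0.09   0.0869 0.0974] ang [np.float64(-0.009569928475089322), np.float64(1.5371736798227287), np.float64(3.050516210148557), np.float64(-1.6571858073456662)]
side 0.048
[[ 0.4267 -0.1462]
 [ 0.5129 -0.1486]
 [ 0.52   -0.0573]
 [ 0.4365 -0.0587]]
c [ 0.474  -0.1027] sides [0.0863 0.0916 0.0835 0.0881] ang [np.float64(-0.02785685771002277), np.float64(1.4934996157411835), np.float64(-3.125426814449998), np.float64(-1.6825939061762587)]
scene 0.045
[[ 0.6376 -0.0014]
 [ 0.4754  0.0805]]
side 0.045
[[0.6305 0.0018]
 [0.4693 0.08  ]]
scene 0.03
[[0.697  0.125 ]
 [0.5395 0.2049]
 [0.7112 0.1459]]
side 0.03
[[0.6921 0.1244]
 [0.5324 0.2099]
 [0.7001 0.138 ]
 [0.5379 0.2259]]
c [0.6156 0.1746] sides [0.1811 0.1824 0.1845 0.1846] ang [np.float64(2.650354595124182), np.float64(-0.405100925638719), np.float64(2.644585512278145), np.float64(-0.5821473271361214)]
mug s [ 0.7407 -0.0321]
mill top [0.6273 0.2751]
egg [0.6884 0.1969]
```

```bash
python3 -m jog '[[[0,-34,-32.5,0,0,0,0.9],[0,-34,-32.5,0,0,0,0.9],[0,-34,-32.5,0,0,0,0.9],[0,-34,-32.5,0,0,0,0.9],[0,-34,-32.5,0,0,0,0.9],[0,-34,-32.5,0,0,0,0.9],[0,-34,-32.5,0,0,0,0.9],[0,-34,-32.5,0,0,0,0.9],[0,-34,-32.5,0,0,0,0.9],[0,-34,-32.5,0,0,0,0.9]]]'
cat >> h.py <<'E'
from scipy.spatial.transform import Rotation as Ro
def rows_to(px,py,pz,a):
    """shift(cm)/turn needed to get TCP to px,py,pz pointing down, tool x at world angle a"""
    s=bot.read_state();R=Ro.from_rotvec(s['tcp_rot'])
    T=Ro.from_matrix(np.array([[np.cos(a),np.sin(a),0],[np.sin(a),-np.cos(a),0],[0,0,-1]]))
    print('t',s['time'],'pos',s['tool_pos'].round(4),'xang',np.arctan2(*R.as_matrix()[:2,0][::-1]).round(4),'F',s['wrist_force'].round(1),'w',round(s['width'],3))
    print('shift cm',(R.inv().apply(np.array([px,py,pz])-s['tool_pos'])*100).round(2),'turn',(R.inv()*T).as_rotvec().round(4))
E
python3 -c "
from h import *
rows_to(.464,-.139,.40,1.11)"
```

```text
time: 1.4
tool_pos: [0.4183, 0.2511, 0.4045]
tcp_rot: [-1.722, -2.627, 0.0]
wrist_force: [0.7, -0.0, -0.1]
width: 1.0
t 1.4 pos [0.4183 0.2511 0.4045] xang 1.9813 F [ 0.7 -0.  -0.1] w 1.0
shift cm [-37.59 -11.37   0.43] turn [-7.000e-04 -3.000e-04  8.713e-01]
```

```bash
python3 -m jog '[[[0.5,-37.6,-11.4,0.4,0,0,0.87],[0.5,-37.6,-11.4,0.4,0,0,0.87],[0.5,-37.6,-11.4,0.4,0,0,0.87],[0.5,-37.6,-11.4,0.4,0,0,0.87],[0.5,-37.6,-11.4,0.4,0,0,0.87],[0.5,-37.6,-11.4,0.4,0,0,0.87],[0.5,-37.6,-11.4,0.4,0,0,0.87],[0.5,-37.6,-11.4,0.4,0,0,0.87],[0.5,-37.6,-11.4,0.4,0,0,0.87]]]'
python3 - <<'E'
from h import *
m=bot.camera_model('wrist');im=bot.read_camera('wrist');cv2.imwrite('pics/w1.png',im[:,:,::-1])
np.savez('w1.npz',**m)
R=cv2.Rodrigues(m['rvec'])[0];print('campos',-R.T@m['tvec'].ravel(),R)
rows_to(.464,-.139,.4,1.11)
E
```

```text
time: 2.52
tool_pos: [0.4643, -0.1376, 0.4004]
tcp_rot: [-2.666, -1.66, -0.0]
wrist_force: [-0.7, 0.1, -0.0]
width: 0.498
campos [ 0.49636173 -0.07109766  0.36966201] [[ 8.97660727e-01 -4.40686181e-01 -9.53244117e-04]
 [-4.21871692e-01 -8.59957631e-01  2.87223169e-01]
 [-1.27395031e-01 -2.57426812e-01 -9.57863217e-01]]
t 2.575 pos [ 0.4643 -0.1375  0.4005] xang 1.1142 F [0.5 0.5 0.2] w 0.502
shift cm [-0.15  0.04  0.05] turn [-0.0007 -0.0006  0.0042]
```

View pics/w1.png

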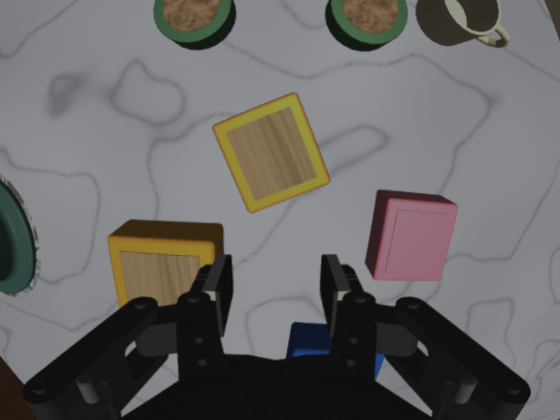

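The wrist view is good. The box top corners are at (296,93), (214,127), (251,212) and (329,182), and the pot rims are at the top edge, near (195,10) and (366,10).

```bash
cat >> h.py <<'E'
def wun(m,uv,z):
    K=m['intrinsics'];R=cv2.Rodrigues(m['rvec'])[0];t=m['tvec'].ravel()
    p=cv2.fisheye.undistortPoints(np.float64(uv).reshape(-1,1,2),K,np.zeros(4)).reshape(-1,2)
    d=np.c_[p,np.ones(len(p))]@R;c=-R.T@t
    return (c+d*((z-c[2])/d[:,2])[:,None])[:,:2]
def circ(P,r):
    s=least_squares(lambda q:np.hypot(*(P-q).T)-r,P.mean(0)+[0,.0]);return s.x,s.fun
def boxfit(P,ang0):
    """P: 4 top corners in order (-x... any order) fit 100x92"""
    C=np.array([[-.05,-.046],[.05,-.046],[.05,.046],[-.05,.046]])
    def f(p):
        Q=np.array([fr(p,c) for c in C]);return np.array([Q-0][0][np.argmin(np.linalg.norm(Q[:,None]-P,axis=2),axis=0)]-P).ravel()
    s=least_squares(f,[*P.mean(0),ang0]);return s.x,s.fun
E
python3 - <<'E'
from h import *
np.set_printoptions(precision=4,suppress=True)
m=dict(np.load('w1.npz'))
P=wun(m,[(296,93),(214,127),(251,212),(329,182)],.048);print(P,np.linalg.norm(np.roll(P,-1,0)-P,axis=1))
b=boxfit(P,1.5);print('box',b)
l,e1=circ(wun(m,[(154,10),(236,10),(195,41),(165,33),(225,33)],.045),.042)
r,e2=circ(wun(m,[(327,12),(407,12),(368,43),(337,33),(398,33)],.045),.042)
print(l,e1,r,e2,np.linalg.norm(l-r))
a=np.arctan2(*(l-r)[::-1])-np.pi/2
c=np.array([*(l+r)/2,a]);print('corner',c,'rel',rel(c,b[0]))
print('bigy',[rel(c,[*p,0])[:2] for p in wun(m,[(110,237),(222,240),(222,222)],.05)])
print('pink',[rel(c,[*p,0])[:2] for p in wun(m,[(377,190),(370,273)],.02)])
print('blue',[rel(c,[*p,0])[:2] for p in wun(m,[(293,324),(385,335)],.04)])
E
```

```text
[[ 0.5233 -0.0593]
 [ 0.4363 -0.0532]
 [ 0.4293 -0.1478]
 [ 0.5151 -0.1543]] [0.0873 0.0949 0.086  0.0953]
box (array([ 0.476 , -0.1037,  1.4941]), array([ 0.0024,  0.002 , -0.0023,  0.0029, -0.003 , -0.0022,  0.0029,
       -0.0027]))
[0.4751 0.0717] [ 0.0031  0.0007 -0.0025 -0.0001  0.0034] [ 0.6307 -0.0054] [ 0.0004  0.0026 -0.002   0.0029 -0.0002] 0.17364059738434345
corner [0.5529 0.0331 1.1108] rel [-0.1567  0.0082  0.3833]
bigy [array([-0.2475,  0.1971]), array([-0.2478,  0.0621]), array([-0.2274,  0.061 ])]
pink [array([-0.1988, -0.1105]), array([-0.3044, -0.1128])]
blue [array([-0.3646, -0.0171]), array([-0.3897, -0.1408])]
```

Run:
```python
from h import *
c=[.553,.037,1.111]
p=fr(c,(-.265,.002));print(p);rows_to(*p,.19,1.111)
```

```text
[ 0.43360983 -0.19959034]
t 2.575 pos [ 0.4643 -0.1375  0.4005] xang 1.1142 F [0.5 0.5 0.2] w 0.502
shift cm [-6.94 -0.   21.05] turn [-0.0007 -0.0006  0.0032]
```

```bash
python3 -m jog '[[[0.48,-7,0,2,0,0,0.003],[0.48,-7,0,6,0,0,0.003],[0.48,-7,0,12,0,0,0.003],[0.48,-7,0,16,0,0,0.003],[0.48,-7,0,19,0,0,0.003],[0.48,-7,0,21,0,0,0.003],[0.48,-7,0,21,0,0,0.003]]]'
python3 - <<'E'
from h import *
rows_to(.4336,-.1996,.19,1.111)
for n in('side','wrist','scene'):cv2.imwrite(f'pics/{n}2.png',bot.read_camera(n)[:,:,::-1])
E
```

```text
time: 3.45
tool_pos: [0.4325, -0.2001, 0.1892]
tcp_rot: [-2.666, -1.655, 0.003]
wrist_force: [-0.2, -0.0, 0.3]
width: 0.523
t 3.45 pos [ 0.4325 -0.2001  0.1892] xang 1.1111 F [-0.2 -0.   0.3] w 0.523
shift cm [ 0.09  0.07 -0.08] turn [-0.0042 -0.0003  0.0001]
```

View pics/side2.png

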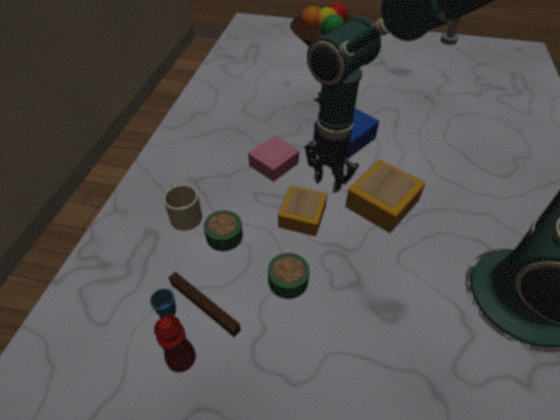

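View pics/wrist2.png

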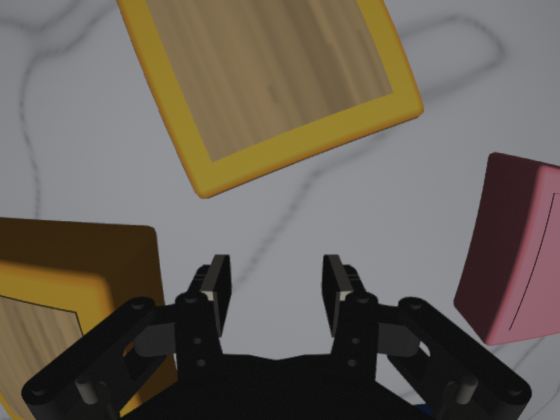

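```bash
python3 -m jog '[[[0.48,1,0,0,0,0,0],[0.48,2,0,0,0,0,0],[0.48,2.8,0,0,0,0,0],[0.48,3.6,0,0,0,0,0],[0.48,4.2,0,0,0,0,0],[0.48,4.8,0,0,0,0,0],[0.48,5.4,0,0,0,0,0],[0.48,6,0,0,0,0,0],[0.48,6.5,0,0,0,0,0],[0.48,7,0,0,0,0,0],[0.48,7,0,0,0,0,0]]]'
python3 - <<'E'
from h import *
for n in('side','wrist'):cv2.imwrite(f'pics/{n}3.png',bot.read_camera(n)[:,:,::-1])
E
```

```text
time: 4.97
tool_pos: [0.4649, -0.1389, 0.1908]
tcp_rot: [2.671, 1.653, 0.002]
wrist_force: [-0.1, 0.1, 0.1]
width: 0.521
```

View pics/side3.png

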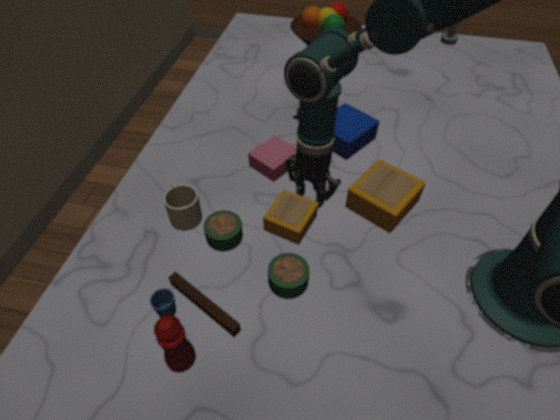

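View pics/wrist3.png

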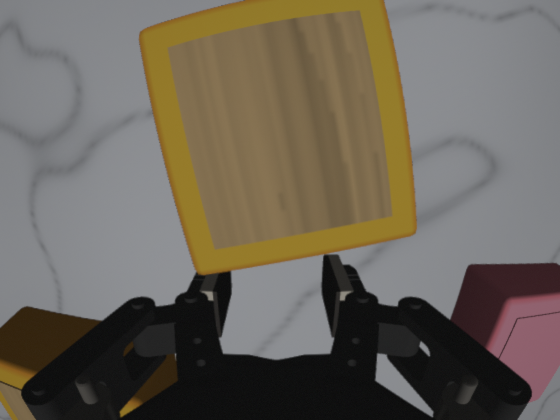

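The box has turned most of the way. Its top corners in the wrist view are (142,32), (203,273), (415,233) and (383,-3). I'll measure it.

```bash
python3 - <<'E'
from h import *
np.set_printoptions(precision=4,suppress=True)
m=bot.camera_model('wrist')
P=wun(m,[(142,33),(203,273),(415,233),(383,-2)],.048);print(P,np.linalg.norm(np.roll(P,-1,0)-P,axis=1))
b,e=boxfit(P,1.3);print(b,rel([.553,.037,1.111],b))
print('tcp rel',rel([.553,.037,1.111],[*bot.read_state()['tool_pos'][:2],1.111]))
E
python3 - <<'E'
import cv2
a=cv2.imread('pics/side3.png')[170:310,180:350];cv2.imwrite('pics/sd3.png',cv2.resize(a,None,fx=4,fy=4,interpolation=cv2.INTER_CUBIC))
E
```

```text
[[ 0.469  -0.0222]
 [ 0.4452 -0.1134]
 [ 0.5273 -0.1358]
 [ 0.5518 -0.0494]] [0.0943 0.0851 0.0898 0.0871]
[ 0.4983 -0.0802  1.2928] [-0.1293 -0.003   0.1818]
tcp rel [-0.197   0.0007  0.    ]
```

View pics/sd3.png

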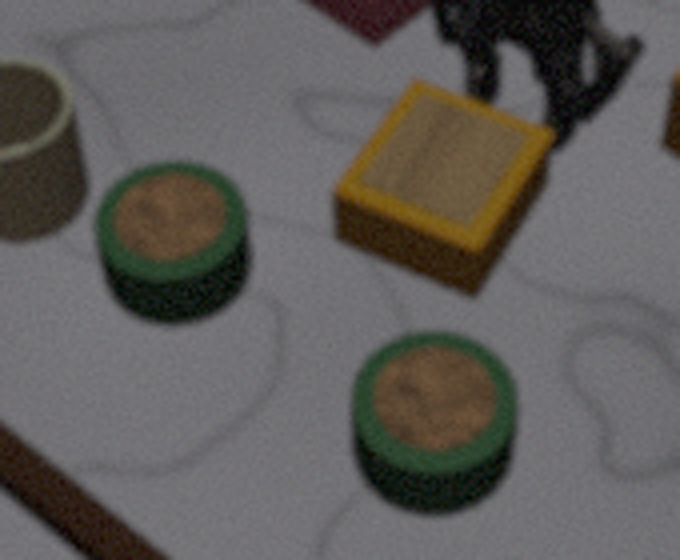

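Run:
```python
from h import *
np.set_printoptions(precision=4,suppress=True)
g=lambda p:(180+p[0]/4,170+p[1]/4)
u=lambda L,z:np.array([unproj('side',g(p),z) for p in L])
P=u([(417,82),(555,131),(476,248),(337,190)],.048);b,e=boxfit(P,1.3)
def ring(L):return circ(u(L,.045),.042)
r,e1=ring([(98,215),(247,215),(172,162),(172,282)]);l,e2=ring([(353,392),(517,392),(435,332),(435,472)])
a=np.arctan2(*(l-r)[::-1])-np.pi/2;c=np.array([*(l+r)/2,a])
print(b,l,r,np.linalg.norm(l-r),c,rel(c,b),e1,e2)
```

```text
[ 0.4953 -0.0744  1.3026] [0.4696 0.0785] [ 0.6318 -0.0015] 0.1808580503972682 [0.5507 0.0385 1.112 ] [-0.1257 -0.0003  0.1906] [-0.0014 -0.0014  0.0001 -0.0001] [-0.0011 -0.0011 -0.0011 -0.0014]
```

```bash
python3 -m jog '[[[0.48,0.6,0,0,0,0,0],[0.48,1.2,0,0,0,0,0],[0.48,1.7,0,0,0,0,0],[0.48,2.2,0,0,0,0,0],[0.48,2.7,0,0,0,0,0],[0.48,3.2,0,0,0,0,0],[0.48,3.7,0,0,0,0,0],[0.48,4.2,0,0,0,0,0],[0.48,4.2,0,0,0,0,0]]]'
python3 - <<'E'
from h import *
for n in('side','wrist'):cv2.imwrite(f'pics/{n}4.png',bot.read_camera(n)[:,:,::-1])
a=cv2.imread('pics/side4.png')[170:310,180:350];cv2.imwrite('pics/sd4.png',cv2.resize(a,None,fx=4,fy=4,interpolation=cv2.INTER_CUBIC))
E
```

```text
time: 6.2
tool_pos: [0.4836, -0.1013, 0.1908]
tcp_rot: [2.671, 1.654, 0.002]
wrist_force: [-0.1, -0.4, 0.1]
width: 0.522
```

View pics/sd4.png

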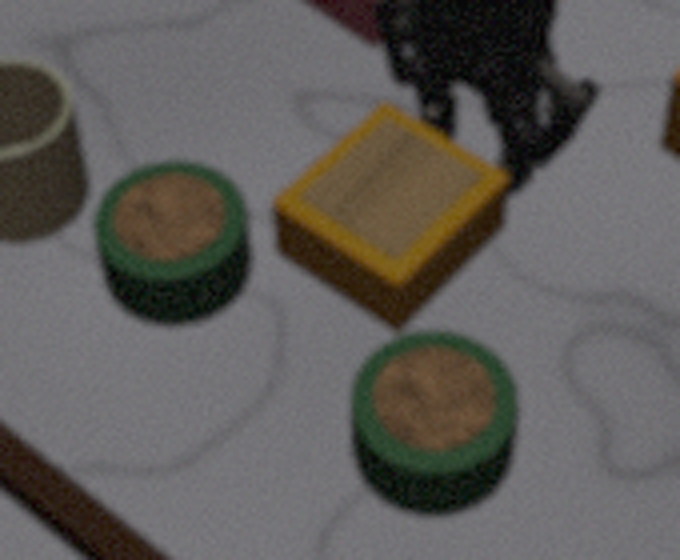

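View pics/wrist4.png

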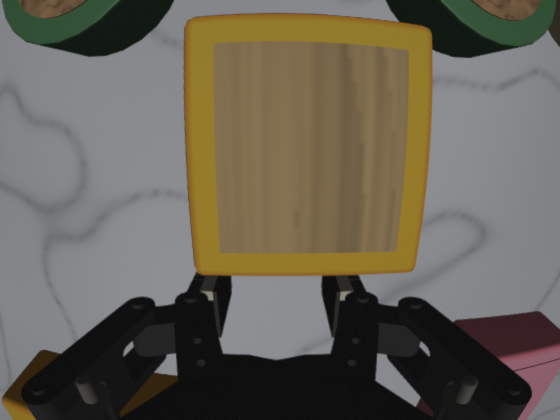

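Run:
```python
from h import *
np.set_printoptions(precision=4,suppress=True)
g=lambda p:(180+p[0]/4,170+p[1]/4)
u=lambda L,z:np.array([unproj('side',g(p),z) for p in L])
c=np.array([.5507,.0385,1.112])
P=u([(387,104),(511,180),(400,287),(277,202)],.048);b,e=boxfit(P,1.1);print('side',rel(c,b),e)
m=bot.camera_model('wrist')
P=wun(m,[(187,17),(430,27),(413,271),(197,274)],.048);b,e=boxfit(P,1.1);print('wrist',rel(c,b),e)
l,_=circ(wun(m,[(4,22),(60,50),(120,42),(160,20),(176,2)],.045),.042)
r,_=circ(wun(m,[(387,2),(400,24),(440,52),(500,44),(552,15)],.045),.042)
print(rel(c,[*l,0]),rel(c,[*r,0]))
print('tcp',rel(c,[*bot.read_state()['tool_pos'][:2],1.112]))
```

```text
side [-0.0901 -0.009  -0.0133] [-0.0001 -0.0026 -0.0028 -0.0014 -0.0007  0.0023  0.0035  0.0017]
wrist [-0.0931 -0.0142 -0.0033] [-0.0013  0.0025  0.0028  0.0006  0.0011 -0.0026 -0.0026 -0.0005]
[-0.0133  0.0748 -1.112 ] [-0.0132 -0.0804 -1.112 ]
tcp [-0.1553 -0.0018  0.    ]
```

The box is now square but about 11 mm too far toward the -y pot. I'll nudge it sideways with the shut fingers from its -y side.

```bash
python3 -m jog '[[[0.48,-1.5,0,0,0,0,0],[0.48,-2.5,0,0,0,0,0],[0.48,-2.5,0,-5,0,0,0],[1,-2.5,0,-9,0,0,0],[1,2,4.5,-9,0,0,0],[1,6.2,9.3,-9,0,0,0],[1,6.2,9.3,-9,0,0,0],[1,6.2,9.3,-5,0,0,0],[1,6.2,9.3,-1,0,0,0],[1,6.2,9.3,0,0,0,0],[1,6.2,9.3,0,0,0,0]]]'
python3 - <<'E'
from h import *
print('tcp',rel([.5507,.0385,1.112],[*bot.read_state()['tool_pos'][:2],1.112]))
for n in('wrist',):cv2.imwrite(f'pics/{n}5.png',bot.read_camera(n)[:,:,::-1])
E
```

```text
time: 7.68
tool_pos: [0.5932, -0.0883, 0.1903]
tcp_rot: [-2.671, -1.652, 0.002]
wrist_force: [-0.3, 0.9, 0.5]
width: -0.003
tcp [-0.0948887  -0.09427666  0.        ]
```

View pics/wrist5.png

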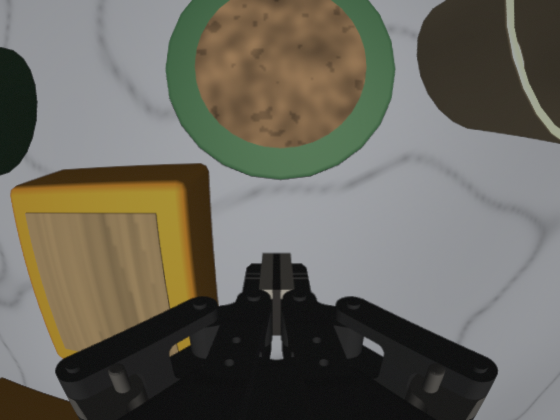

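```bash
python3 -m jog '[[[1,0,-0.6,-0.8,0,0,0],[1,0,-1.2,-0.8,0,0,0],[1,0,-1.6,-0.8,0,0,0],[1,0,-2,-0.8,0,0,0],[1,0,-2.4,-0.8,0,0,0],[1,0,-2.7,-0.8,0,0,0],[1,0,-3,-0.8,0,0,0],[1,0,-3,-0.8,0,0,0]]]'
python3 - <<'E'
from h import *
print('tcp',rel([.5507,.0385,1.112],[*bot.read_state()['tool_pos'][:2],1.112]))
for n in('wrist','side'):cv2.imwrite(f'pics/{n}6.png',bot.read_camera(n)[:,:,::-1])
a=cv2.imread('pics/side6.png')[170:310,180:350];cv2.imwrite('pics/sd6.png',cv2.resize(a,None,fx=4,fy=4,interpolation=cv2.INTER_CUBIC))
E
```

```text
time: 8.72
tool_pos: [0.5673, -0.0744, 0.199]
tcp_rot: [2.671, 1.654, 0.001]
wrist_force: [3.6, -1.2, 0.0]
width: -0.004
tcp [-0.09387225 -0.0648826   0.        ]
```

View pics/wrist6.png

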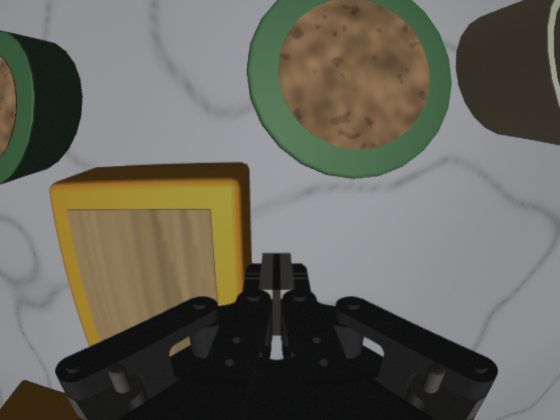

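View pics/sd6.png

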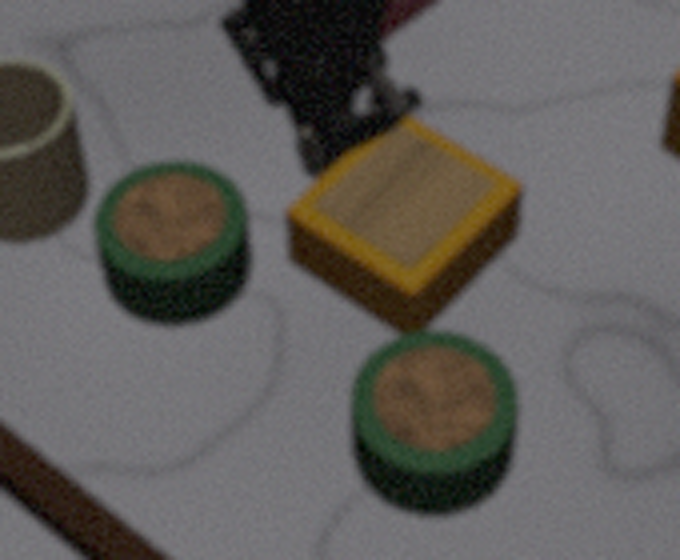

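Run:
```python
from h import *
np.set_printoptions(precision=4,suppress=True)
g=lambda p:(180+p[0]/4,170+p[1]/4)
u=lambda L,z:np.array([unproj('side',g(p),z) for p in L])
c=np.array([.5507,.0385,1.112])
P=u([(405,119),(521,188),(414,297),(290,213)],.048);b,e=boxfit(P,1.1);print('side',rel(c,b),e)
m=bot.camera_model('wrist')
P=wun(m,[(54,187),(241,180)],.048);print([rel(c,[*p,0])[:2] for p in P])
r,_=circ(wun(m,[(247,70),(258,112),(300,162),(354,178),(410,158),(451,75)],.045),.042);print(rel(c,[*r,0]),_)
```

```text
side [-0.0887  0.0018 -0.0154] [ 0.0033 -0.0057 -0.0056  0.0003 -0.0012  0.0037  0.0034  0.0017]
[array([-0.045 ,  0.0351]), array([-0.0442, -0.0513])]
[-0.0013 -0.0952 -1.112 ] [-0.0007 -0.0008  0.0004  0.0006 -0.0008 -0.0008]
```

```bash
python3 -m jog '[[[1,0,-0.2,0,0,0,0],[1,0,-0.2,0,0,0,0],[1,0,1,0,0,0,0],[1,0,2,-3,0,0,0],[1,0,2,-8,0,0,0],[0.48,-5,-1,-8,0,0,0],[0.48,-8.2,-6.1,-8,0,0,0],[0.48,-8.2,-6.1,-8,0,0,0],[0.48,-8.2,-6.1,-4,0,0,0],[0.48,-8.2,-6.1,0.6,0,0,0],[0.48,-8.2,-6.1,0.8,0,0,0],[0.48,-8.2,-6.1,0.8,0,0,0]]]'
python3 - <<'E'
from h import *
np.set_printoptions(precision=4,suppress=True)
print('tcp',rel([.5507,.0385,1.112],[*bot.read_state()['tool_pos'][:2],1.112]))
for n in('wrist',):cv2.imwrite(f'pics/{n}7.png',bot.read_camera(n)[:,:,::-1])
E
```

```text
time: 10.32
tool_pos: [0.4768, -0.1207, 0.1911]
tcp_rot: [-2.671, -1.654, 0.0]
wrist_force: [0.4, 0.5, -0.2]
width: 0.517
tcp [-0.1755 -0.0042  0.    ]
```

View pics/wrist7.png

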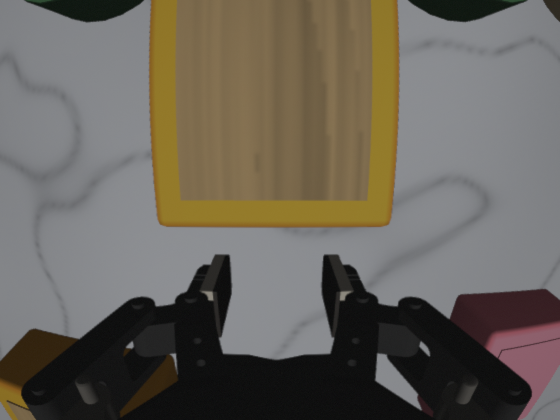

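The box is square to the hand and centred: its edges are at x 158 and 393, and the pots are symmetric about 280. Now I'll push.

```bash
python3 -m jog '[[[0.48,0.8,0,0,0,0,0],[0.48,1.4,0,0,0,0,0],[0.48,2,0,0,0,0,0],[0.48,2.6,0,0,0,0,0],[0.48,3.2,0,0,0,0,0],[0.48,3.8,0,0,0,0,0],[0.48,4.4,0,0,0,0,0],[0.48,5,0,0,0,0,0],[0.48,5.6,0,0,0,0,0],[0.48,6.2,0,0,0,0,0],[0.48,6.2,0,0,0,0,0]]]'
python3 - <<'E'
from h import *
np.set_printoptions(precision=4,suppress=True)
print('tcp',rel([.5507,.0385,1.112],[*bot.read_state()['tool_pos'][:2],1.112]))
for n in('wrist','side'):cv2.imwrite(f'pics/{n}8.png',bot.read_camera(n)[:,:,::-1])
a=cv2.imread('pics/side8.png')[170:310,180:350];cv2.imwrite('pics/sd8.png',cv2.resize(a,None,fx=4,fy=4,interpolation=cv2.INTER_CUBIC))
E
```

```text
time: 11.75
tool_pos: [0.5038, -0.0643, 0.1904]
tcp_rot: [-2.67, -1.653, -0.001]
wrist_force: [0.5, -0.3, 0.2]
width: 0.519
tcp [-0.1129 -0.0035  0.    ]
```

View pics/wrist8.png

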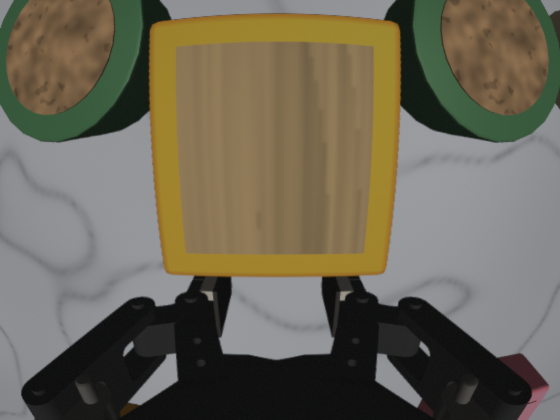

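View pics/sd8.png

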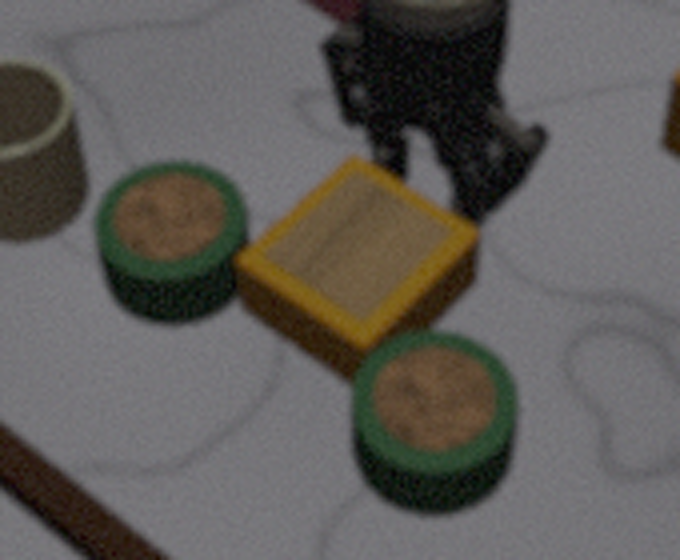

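```bash
python3 -m jog '[[[0.48,0.6,0,0,0,0,0],[0.48,1.2,0,0,0,0,0],[0.48,1.8,0,0,0,0,0],[0.48,2.4,0,0,0,0,0],[0.48,3,0,0,0,0,0],[0.48,3.6,0,0,0,0,0],[0.48,4.2,0,0,0,0,0],[0.48,4.8,0,0,0,0,0],[0.48,4.8,0,0,0,0,0]]]'
python3 - <<'E'
from h import *
np.set_printoptions(precision=4,suppress=True)
print('tcp',rel([.5507,.0385,1.112],[*bot.read_state()['tool_pos'][:2],1.112]))
for n in('wrist','side'):cv2.imwrite(f'pics/{n}9.png',bot.read_camera(n)[:,:,::-1])
a=cv2.imread('pics/side9.png')[170:310,180:350];cv2.imwrite('pics/sd9.png',cv2.resize(a,None,fx=4,fy=4,interpolation=cv2.INTER_CUBIC))
E
```

```text
time: 12.98
tool_pos: [0.5256, -0.0216, 0.191]
tcp_rot: [2.671, 1.654, 0.002]
wrist_force: [1.0, -0.1, -0.3]
width: 0.52
tcp [-0.065  -0.0041  0.    ]
```

View pics/wrist9.png

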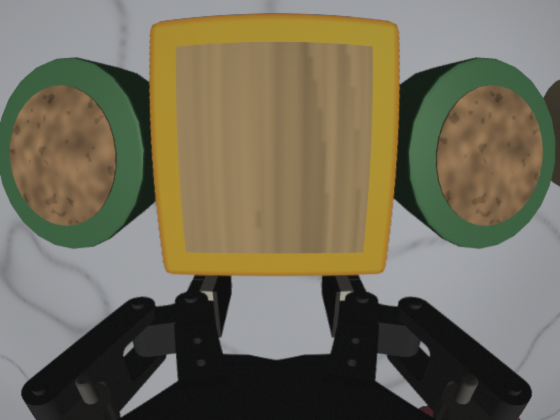

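View pics/sd9.png

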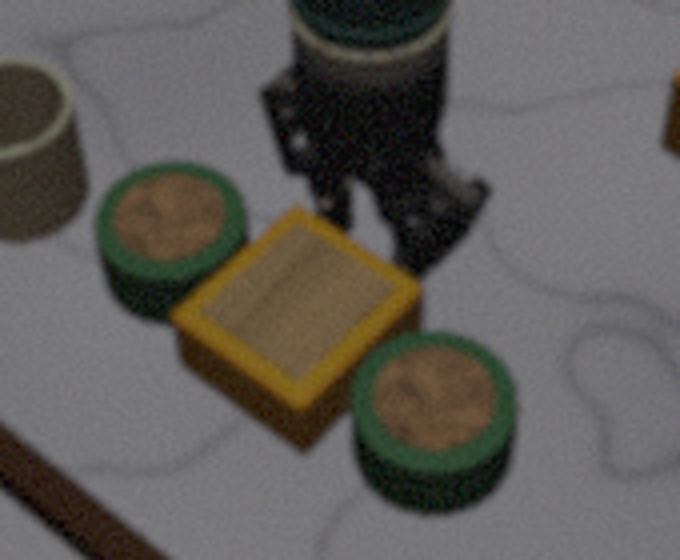

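The box is midway through the gap with no side force. I'll back off slightly, raise the hand 7 mm so the finger linkages clear the pots, and push on.

```bash
python3 -m jog '[[[0.48,-0.5,0,0,0,0,0],[0.48,-0.5,0,-0.7,0,0,0],[0.48,0,0,-0.7,0,0,0],[0.48,0.6,0,-0.7,0,0,0],[0.48,1.2,0,-0.7,0,0,0],[0.48,1.8,0,-0.7,0,0,0],[0.48,2.4,0,-0.7,0,0,0],[0.48,3,0,-0.7,0,0,0],[0.48,3.6,0,-0.7,0,0,0],[0.48,4.2,0,-0.7,0,0,0],[0.48,4.8,0,-0.7,0,0,0],[0.48,4.8,0,-0.7,0,0,0]]]'
python3 -m jog '[[[0.48,0.6,0,0,0,0,0],[0.48,1.2,0,0,0,0,0],[0.48,1.8,0,0,0,0,0],[0.48,2.4,0,0,0,0,0],[0.48,2.8,0,0,0,0,0],[0.48,2.8,0,0,0,0,0]]]'
python3 - <<'E'
from h import *
np.set_printoptions(precision=4,suppress=True)
print('tcp',rel([.5507,.0385,1.112],[*bot.read_state()['tool_pos'][:2],1.112]))
for n in('wrist','side'):cv2.imwrite(f'pics/{n}10.png',bot.read_camera(n)[:,:,::-1])
a=cv2.imread('pics/side10.png')[190:350,130:330];cv2.imwrite('pics/sd10.png',cv2.resize(a,None,fx=3.7,fy=3.7,interpolation=cv2.INTER_CUBIC))
E
```

```text
time: 14.58
tool_pos: [0.5467, 0.0217, 0.1974]
tcp_rot: [-2.67, -1.654, -0.001]
wrist_force: [0.4, 0.4, 0.1]
width: 0.519
time: 15.32
tool_pos: [0.5592, 0.0465, 0.1977]
tcp_rot: [-2.671, -1.654, -0.002]
wrist_force: [0.0, 0.1, 0.9]
width: 0.525
tcp [ 0.011  -0.0041  0.    ]
```

View pics/wrist10.png

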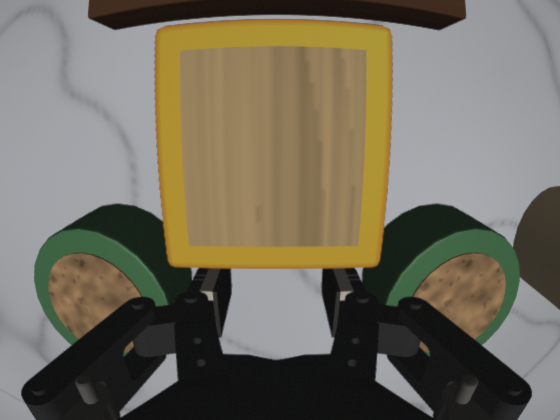

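View pics/sd10.png

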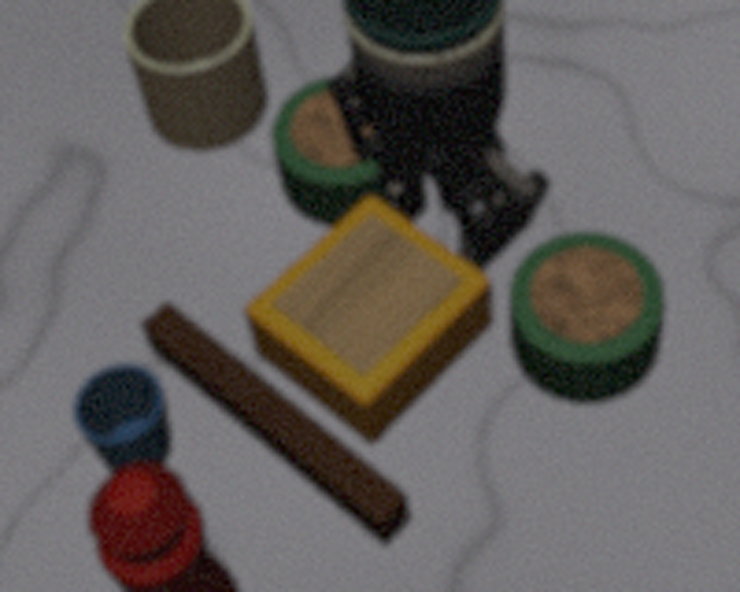

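```bash
python3 -m jog '[[[0.48,0.3,0,0,0,0,0],[0.48,0.6,0,0,0,0,0],[0.48,0.9,0,0,0,0,0],[0.48,1.1,0,0,0,0,0],[0.48,1.3,0,0,0,0,0],[0.48,1.3,0,0,0,0,0]]]'
python3 -m jog '[[[0.48,0.1,0,0,0,0,0],[0.48,0.2,0,0,0,0,0],[0.48,0.3,0,0,0,0,0],[0.48,0.3,0,0,0,0,0]]]'
python3 - <<'E'
from h import *
cv2.imwrite(f'pics/w11.png',bot.read_camera('wrist')[:,:,::-1])
E
```

```text
time: 16.18
tool_pos: [0.5649, 0.0576, 0.1978]
tcp_rot: [2.671, 1.654, 0.001]
wrist_force: [-1.5, -3.3, 2.5]
width: 0.525
time: 16.68
tool_pos: [0.5661, 0.0602, 0.1978]
tcp_rot: [2.671, 1.654, 0.0]
wrist_force: [-2.0, -3.4, 3.1]
width: 0.521
```

View pics/w11.png

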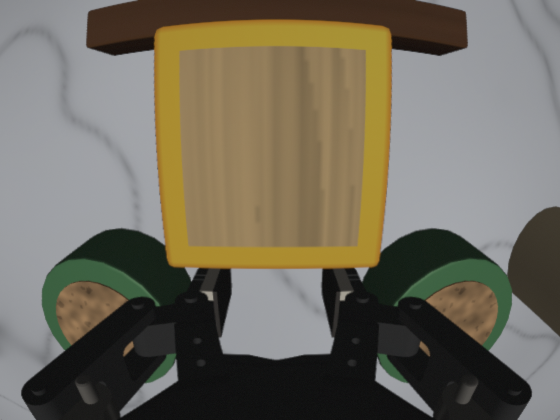

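```bash
python3 -m jog '[[[0.48,0.1,0,0,0,0,0],[0.48,0.2,0,0,0,0,0],[0.48,0.2,0,0,0,0,0]]]'
python3 - <<'E'
from h import *
for n in('side',):cv2.imwrite(f'pics/{n}12.png',bot.read_camera(n)[:,:,::-1])
a=cv2.imread('pics/side12.png')[200:350,140:300];cv2.imwrite('pics/sd12.png',cv2.resize(a,None,fx=4,fy=4,interpolation=cv2.INTER_CUBIC))
E
```

```text
time: 17.1
tool_pos: [0.5665, 0.0607, 0.1977]
tcp_rot: [2.67, 1.654, -0.005]
wrist_force: [-4.4, -10.7, 6.3]
width: 0.524
```

View pics/sd12.png

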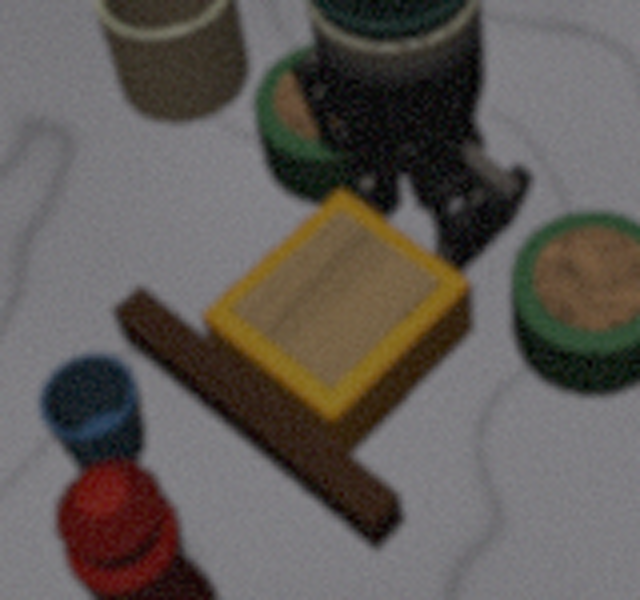

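The box now rests against the rail: the force rose to 12 N and the hand stopped moving. I'll retreat.

```bash
python3 -m jog '[[[0.48,-0.2,0,0,0,0,0],[0.48,-0.6,0,0,0,0,0],[0.48,-2,0,0,0,0,0],[0.48,-4,0,-2,0,0,0],[0.48,-6,0,-6,0,0,0],[0.48,-7,0,-11,0,0,0],[0.48,-8,0,-17,0,0,0],[0.48,-8,0,-20,0,0,0],[0.48,-8,0,-20,0,0,0],[0.48,-8,0,-20,0,0,0]]]'
python3 - <<'E'
from h import *
np.savez('w13.npz',**bot.camera_model('wrist'))
for n in('wrist','side','scene'):cv2.imwrite(f'pics/{n}13.png',bot.read_camera(n)[:,:,::-1])
a=cv2.imread('pics/side13.png')[170:350,130:310];cv2.imwrite('pics/sd13.png',cv2.resize(a,None,fx=3.3,fy=3.3,interpolation=cv2.INTER_CUBIC))
a=cv2.imread('pics/scene13.png')[165:305,185:395];cv2.imwrite('pics/sc13.png',cv2.resize(a,None,fx=3.8,fy=3.8,interpolation=cv2.INTER_CUBIC))
E
```

```text
time: 18.4
tool_pos: [0.5306, -0.0097, 0.3963]
tcp_rot: [-2.67, -1.653, 0.002]
wrist_force: [-0.4, -0.9, -1.3]
width: 0.52
```

View pics/wrist13.png

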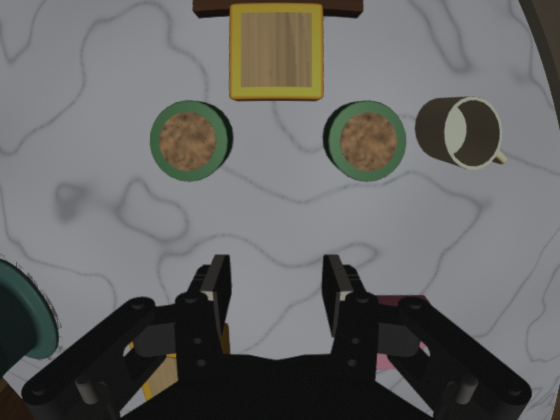

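View pics/sd13.png

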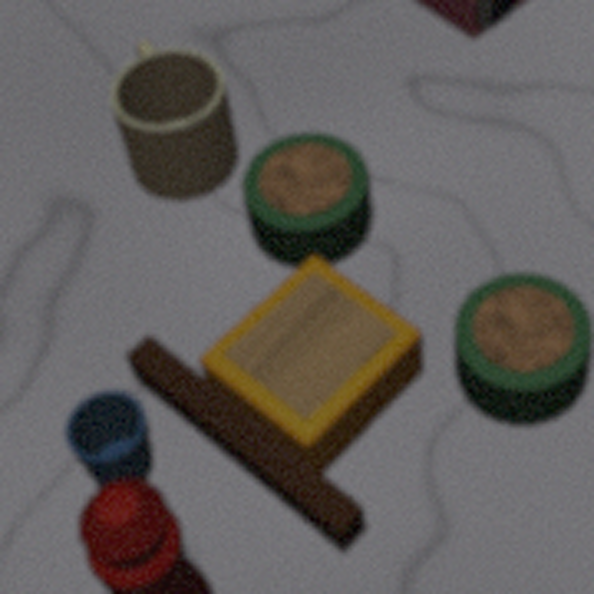

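View pics/sc13.png

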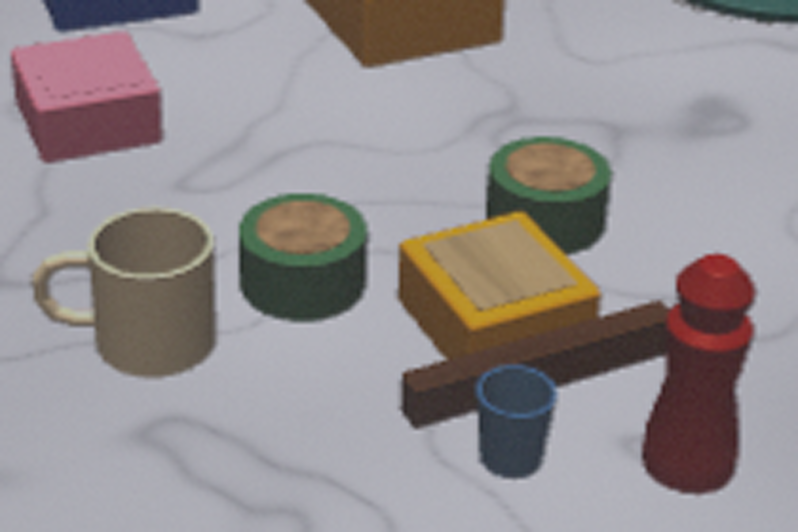

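Run:
```python
from h import *
np.set_printoptions(precision=4,suppress=True)
m=dict(np.load('w13.npz'))
l,_=circ(wun(m,[(150,140),(232,140),(191,100),(191,182)],.045),.042)
r,_=circ(wun(m,[(327,140),(406,140),(366,100),(366,182)],.045),.042)
a=np.arctan2(*(l-r)[::-1])-np.pi/2;c=np.array([*(l+r)/2,a])
b,e=boxfit(wun(m,[(231,3),(323,3),(323,99),(231,99)],.048),1.11)
print(np.linalg.norm(l-r),c,rel(c,b),rel(c,[*b[:2],0])[:2]*.183/np.linalg.norm(l-r))
g=lambda p:(130+p[0]/3.3,170+p[1]/3.3)
P=np.array([unproj('side',g(p),.048) for p in[(315,254),(421,334),(311,448),(203,358)]])
b,e=boxfit(P,1.1);print('side',rel([.5507,.0385,1.112],b))
s=bot.read_state();print(s['joint_vel'].round(4),s['wrist_force'])
```

```text
0.1791797152873099 [0.5541 0.0339 1.1104] [ 0.0901  0.0018 -0.0008] [0.0921 0.0018]
side [ 0.0892  0.0019 -0.0019]
[ 0.0012  0.0025 -0.0068 -0.0018  0.0038  0.0009] [-0.425  -0.2217 -0.8616]
```

The box measures x ≈ 90 mm, y ≈ 2 mm and yaw ≈ 0 in the corner frame, and the bystanders haven't moved. I'll hand the job in.

```bash
python3 -c "
from workcell import bot
print(bot.finish_job())"
```

```text
the job is handed in; nothing more can be done
None
```

The butter box is through the gap and flat against the dark rail, and I handed the job in at about 18.6 s. No verdict was reported.

- **How it went:** I pushed the small yellow box with two half-open fingers, which squared it up. It had drifted about 11 mm to one side, so I nudged it back with the fingers shut. Then I pushed it between the pots until the wrist force rose to about 12 N and it stopped at the rail. Afterwards I backed the hand off and raised it clear.
- **Box position:** In the corner frame the box measured x ≈ 89–92 mm, y ≈ 2 mm and yaw ≈ 0, from the wrist and side cameras. The two agreed to about 3 mm.
- **Bystanders:** The mug, egg cup and mill are at the same pixels in the scene picture as at the start.
- **Known disagreements:** The cameras differed by up to about 10 mm in absolute position, and the wrist view read known sizes about 2–7 % small. I therefore relied on positions measured relative to the pots. During the sideways nudge the cameras also disagreed by about 6 mm on how well the box was centred, but it passed the gap without touching with any noticeable force.

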